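# Lay the hold-down bar across the glue-up jig

## Task

Draw the aluminium bar with the red middle band up out of the slotted rack and lay it flat across the two supports of the jig, over the offcut, its red band midway between them. Then slide it away from the jig's open side, in under both steel lips, until both ends meet the rubber back stops and the spring plungers have popped up behind it; press it home gently. Leave the wooden strip in its slot, do not shift the offcut, and do not disturb the other things on the bench.

Things in the scene. Friction and masses are not known exactly. Their poses are not given: they have to be found in the camera images.
- jig: fixed jig: plywood board 135 x 280 x 12 mm with two light wooden supports at y = -100 and +100 mm, each 32 mm wide in y, reaching from x = -70 to +46 mm, flat seats at z = 48 mm. Origin on the bench under the board, midway between the supports; z up, y along the row of supports, -x its open side (towards the robot; yaw within 0.25).
- home (a point): where the bar's centre is when home: jig x = +10, y = 0, z = 52 mm, the bar flat on the seats, its length along the jig's y. Axes as the jig's.
- lips (a point): point midway between the front edges of the two black steel lips, at their underside: jig x = +16, y = 0, z = 60 mm. One lip over the back of each seat, 32 mm wide, reaching back to x = +46, top at z = 68 mm (screw head 70).
- plungers (a point): point midway between two steel ball plungers, one in each seat: jig x = -17, y = 0, z = 48 mm. Balls of 16 mm diameter at y = -100 and +100 mm stand 2.5 mm proud of the seat and sink under 2 N; they pop up behind the bar when it is home.
- back_stops: the two rubber back stops of the jig, one under each lip, their faces at x = +30 mm of the jig (looking to -x). Same origin and axes as the jig. More than 40 N of the bar against them damages them.
- bar: bright aluminium flat bar, 260 x 40 x 8 mm, about 0.3 kg, with a red band 20 mm wide round its middle and a dark hole near each end. It starts standing on a long edge in one of the rack's two slots. Origin: middle of that lower long edge; y along its 260 mm length, z along its 40 mm width (up while it stands in the rack), x through its 8 mm thickness.
- bar_mid (a point): centre of the bar's solid (20 mm along the bar's z from its origin); same axes as the bar.
- rack: slotted wooden rack, fixed, origin on the bench under its centre, z up. Base plate 120 (x) x 170 (y) x 8 mm; two combs across it at y = -75 and +75 mm, each 20 mm wide, top at z = 26 mm, each with slots 11 mm wide at x = -30 and x = +30 mm; the slot floor is at z = 8 mm. What stands in a slot rises 22 mm above the combs. Between the combs it is open.
- wood_strip: dark wooden strip, 180 x 40 x 8 mm, standing on edge in the rack's other slot, too short for the jig; it stays there. Origin: middle of its lower edge; axes as the bar's.
- workpiece: sawn offcut, 57 (x) x 121 (y) x 30 mm, loose on the jig's board between the supports, its top at z = 42 mm. Origin under its centre.
- tape_measure: yellow tape measure, 38 x 79 x 63 mm, bystander behind the work. Origin under its centre.
- marker: red and white marker pen, 17 x 135 x 16 mm, bystander behind the work. Origin under its centre.
- glue_tube: white tube, 50 x 166 x 33 mm, bystander behind the work. Origin under its centre.
- sanding_block: cork sanding block, 61 x 105 x 32 mm, bystander in front at the left. Origin under its centre.

How it is judged:
By the outcome, as a careful person would: the job done as asked, in the order asked, and still so for the second after the job is handed in, with the robot touching nothing.
It also fails if it takes over 72 s, if anything falls off the work surface, if the arm or the gripper's body presses on something with over 40 N, if the wrist force passes 120 N, or if a joint passes its speed limit or range.

## Robot

A 6-joint arm with a two-finger parallel gripper is mounted at the origin on a cart in front of the work surface, level with it; the furniture and walls round the work are solid. World frame = base frame: x ahead of the robot, y to its left, z up, the work surface at z = 0. Lengths are in m, angles in degrees, forces in N, time in s.
With the tool pointing down it reaches from about 0.325 to 0.775 m from the base axis. Payload 5.5 kg.
Tool frame: the origin (TCP) lies at the centre of the arm's flange, where the gripper is bolted on; the fingertips stand 182 mm ahead of it and the grasp point (between the pads) lies 163 mm ahead of it; z points along the fingers, y is the line along which they close (so a half turn about z gives the same grasp; the last joint's range is limited). The gripper opens to 88 mm and grips with 3 to 60 N. Pads are 20 mm wide; open, the fingers measure 115 mm over their backs; the gripper's body (75 mm by 178 mm) begins 61 mm behind the grasp point.
Start: joints at [-70.972, 5.22, 70.514, -0, 104.267, -3.249], TCP at [0.227, -0.555, 0.405] pointing down, gripper open.
Joint ranges: [-164.24, 164.24], [-49.07, 125.15], [9.68, 141.18], [-86.29, 266.29], [3.28, 154.24], [-151.56, 151.56]. Speed limits (degrees/s): [147.25, 147.25, 172.46, 180, 180, 180].

## Interface

Orientations are given as [roll, pitch, yaw] about the fixed x, y, z axes, in that order (R = Rz(yaw) Ry(pitch) Rx(roll)).
In Python, from station import r gives the robot as it stands. The module is installed in compiled form; this text tells all that it offers. Calls block until the motion is done:
- r.reach(position, orientation): joint-space move of the TCP to a pose.
- r.servo_line(position, rotation=None, speed=0.15): straight line of the TCP; rotation=None keeps the orientation; speed is the mean speed in m/s.
- r.move_joints(angles): joint-space move.
- r.let_go() and r.grab(squeeze=None): open the fingers fully, or close them until they stop; squeeze is the grip in N (None keeps the last).
- r.wait(seconds).
- r.inverse_kinematics(position, orientation): joint angles nearest the present ones, or None.
- r.sense(): the state.
- r.snapshot(name): name is "side" or "top" or "wrist"; returns a dict with "frame" (480x640x3 uint8, red, green, blue), "fx", "fy", "cx", "cy" (pixels), "R" (3x3) and "t" (3): a world point X has camera coordinates R X + t. Camera axes: x right, y down, z forward; pixel columns grow to the right and rows downward; lengths in m; the calibration is good to about 2 mm. A picture is of the moment at which its call begins. There is no depth.
A pose or a line that the arm cannot do raises r.IKError and nothing moves.
- r.hand_in(): hands the job in; it is judged then, once.
The state is a dict: "clock": time; "joints": joint angles; "joint_vel": joint speeds; "joint_torque": joint torques, N m; "tcp_pos": TCP position; "orientation": TCP orientation; "contact_force": force on the tool from outside, world axes, zero at the start; "torque": the same for the moment, N m; "opening": finger opening in m; "gripper_force": force on a finger pad.
Only numpy, scipy, OpenCV 4.12 (cv2) and the standard library are available. Lean on these libraries where they do the work, as an engineer would, in place of code of your own. Each camera call takes 0.05 s, during which the arm holds its last target. There are 200 camera calls.

## Working session

There is one attempt and no reset: what is moved stays moved. The work goes in short steps, each a Python script; the robot and the scene stay as the last script left them, time stands still between calls to the robot, and variables do not carry over. Pictures are saved under pics/ and viewed, at most 10 in all, crops included, and the job is handed in when it is done.

```bash
mkdir -p pics
python3 - <<'E'
from station import r
import cv2,pickle
d={}
for n in("top","side"):
    s=r.snapshot(n);d[n]=s
    cv2.imwrite(f"pics/{n}0.png",s["frame"][:,:,::-1])
    print(n,s["fx"],s["cx"],s["cy"],s["R"],s["t"])
pickle.dump(d,open("s0.pkl","wb"))
print(r.sense())
E
```

```text
top 465.00758405642983 320.7350149393029 243.22626254758924 [[-0.00173443 -0.99990945 -0.01334474]
 [-0.99222517  0.00338147 -0.12440973]
 [ 0.12444358  0.01302521 -0.99214119]] [0.0446164  0.57764269 1.07802916]
side 591.8757221651751 328.0718044421479 242.78701293182746 [[ 0.99952203  0.02631021  0.01623244]
 [ 0.02853784 -0.5833469  -0.81172162]
 [-0.01188742  0.81179687 -0.58381891]] [-0.57578798  0.04843101  1.14659619]
{'clock': 0.1, 'joints': array([-7.09727018e+01,  5.25725870e+00,  7.05740865e+01, -3.47981183e-04,
        1.04265623e+02, -3.24875290e+00]), 'joint_vel': array([-0.03258157, -0.12358674, -0.17452872,  0.04869574,  0.07734429,
        0.04342716]), 'joint_torque': array([ 2.04078300e-03, -4.47857559e+01, -4.07569921e+01,  7.00123049e-02,
        2.84474861e-02, -1.02349907e-04]), 'tcp_pos': array([ 0.2274547 , -0.55526991,  0.40364454]), 'orientation': array([-1.79903169e+02, -5.15840752e-03,  2.22759612e+01]), 'contact_force': array([-0.36043059, -0.64811912, -0.63806328]), 'torque': array([0.02604489, 0.03922002, 0.00127234]), 'gripper_force': 0.0, 'opening': 0.08763516145665447}
```

View pics/top0.png

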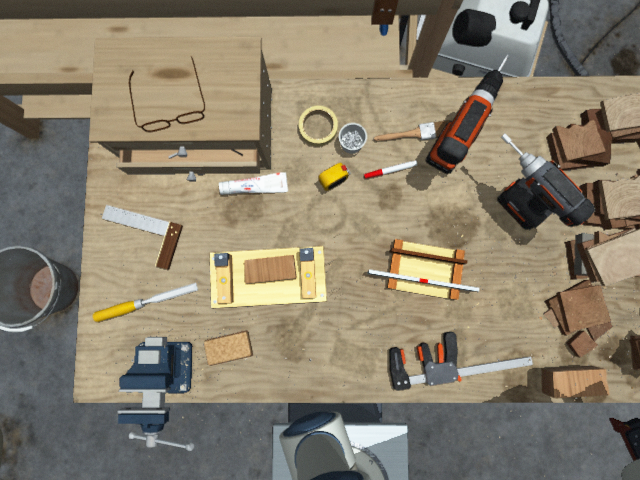

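View pics/side0.png

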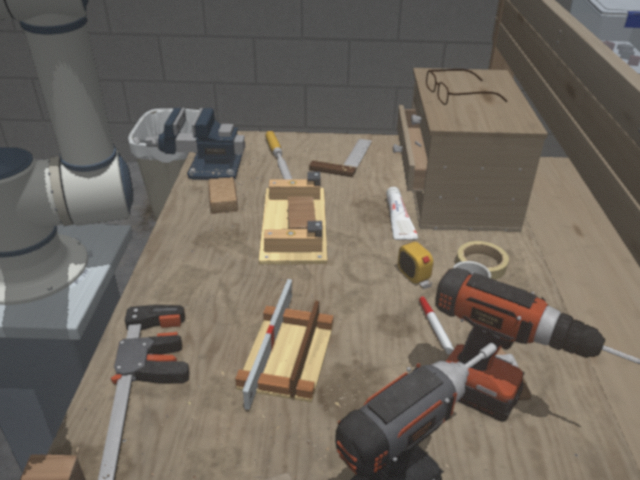

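The top view shows the jig at about (267,276), the bar's top edge from (369,272) to (479,290) with its red band at (424,281), and the strip in the farther slot. I'll zoom in to measure.

```bash
cat > h.py <<'E'
import numpy as np
def proj(s,X):
    c=np.asarray(X)@np.array(s["R"]).T+s["t"]
    return np.stack([s["fx"]*c[...,0]/c[...,2]+s["cx"],s["fy"]*c[...,1]/c[...,2]+s["cy"]],-1)
def back(s,uv,z):
    R=np.array(s["R"]);u,v=uv
    d=R.T@np.array([(u-s["cx"])/s["fx"],(v-s["cy"])/s["fy"],1]);o=-R.T@np.array(s["t"])
    return o+d*(z-o[2])/d[2]
E
python3 - <<'E'
import pickle,cv2,numpy as np
d=pickle.load(open("s0.pkl","rb"));f=d["top"]["frame"][:,:,::-1]
a=cv2.resize(f[235:315,200:335],None,fx=5.9,fy=5.9,interpolation=cv2.INTER_CUBIC)[:472,:796]
cv2.imwrite("pics/jigc.png",a)
b=cv2.resize(f[230:310,360:490],None,fx=6,fy=6,interpolation=cv2.INTER_CUBIC)
cv2.imwrite("pics/rackc.png",b)
E
```

```text
(no output)
```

View pics/jigc.png

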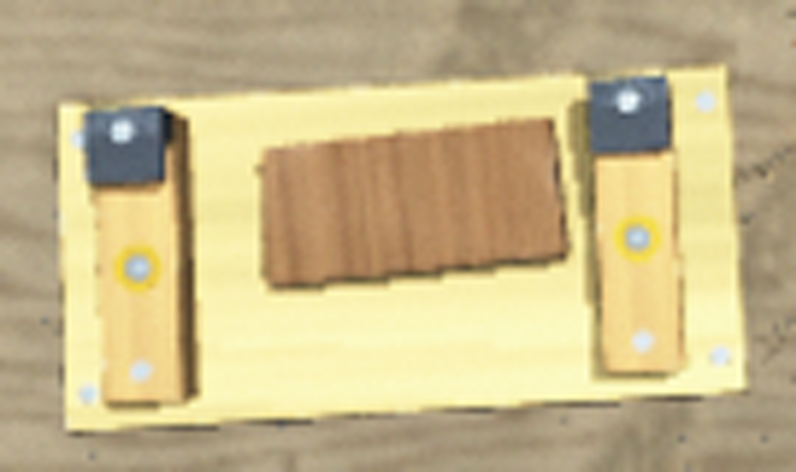

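View pics/rackc.png

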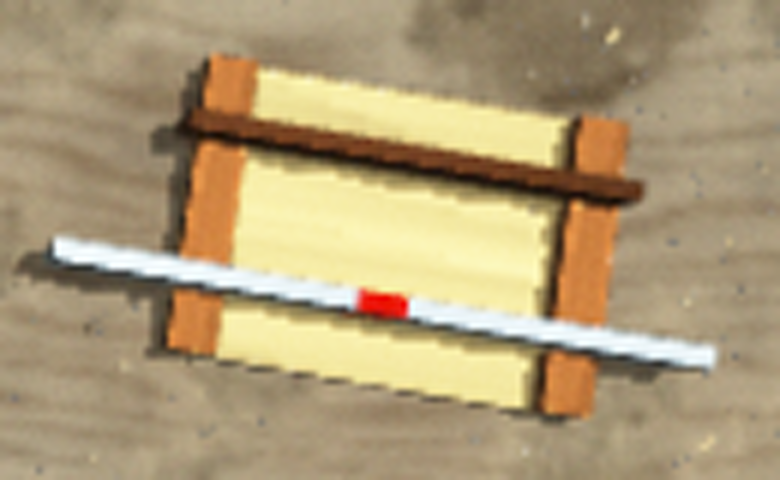

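Jig crop: plungers at (138,268) and (637,238), lips at the top, board corners at (58,104), (727,67), (746,390) and (67,431). Rack crop: bar top from (52,248) to (715,357), red band at (383,304). Next I fit the poses.

Run:
```python
import pickle,numpy as np
from scipy.optimize import least_squares
from h import *
d=pickle.load(open("s0.pkl","rb"));s=d["top"]
F=lambda p,o,k:(np.array(p)+.5)/k-.5+np.array(o)
jp=[(138,268),(637,238),(58,104),(727,67),(746,390),(67,431),(104,403),(183,403),(604,370),(683,373),(90,184),(163,184),(594,152),(670,151)]
J=[(-17,100,50),(-17,-100,50),(67.5,140,12),(67.5,-140,12),(-67.5,-140,12),(-67.5,140,12),(-70,116,48),(-70,84,48),(-70,-84,48),(-70,-116,48),(16,116,68),(16,84,68),(16,-84,68),(16,-116,68)]
bp=[(52,248),(715,357),(383,304)]; B=[(0,130,40),(0,-130,40),(0,0,40)]
bp+= []
def fit(P,uv,x0,z=0):
    P=np.array(P)/1000.
    def tr(x):
        c,n=np.cos(x[2]),np.sin(x[2]);return np.c_[x[0]+c*P[:,0]-n*P[:,1],x[1]+n*P[:,0]+c*P[:,1],P[:,2]+z]
    q=least_squares(lambda x:(proj(s,tr(x))-uv).ravel(),x0,loss="soft_l1")
    return q.x,(proj(s,tr(q.x))-uv).round(1),tr(q.x)
xj,e,T=fit(J,F(jp,(200,235),5.9),[.5,.1,0]);print("jig",xj,np.degrees(xj[2]),e.tolist())
xb,e,Tb=fit(B,F(bp,(360,230),6),[.5,-.2,0],.008);print("bar",xb,np.degrees(xb[2]),e.tolist())
print("side jig",proj(d["side"],T[:6]).round(1).tolist());print("side bar",proj(d["side"],Tb).round(1).tolist())
for q in [(262,150),(553,120),(567,258),(268,290)]: print(back(s,F(q,(200,235),5.9),.042))
f=d["side"]["frame"][:,:,::-1]
import cv2
f=f.copy()
for p in np.r_[proj(d["side"],T),proj(d["side"],Tb)]: cv2.circle(f,(int(round(p[0]*1)),int(round(p[1]))),0,(255,0,255),-1)
cv2.imwrite("pics/sidefit.png",cv2.resize(f[165:415,225:345],None,fx=4,fy=4,interpolation=cv2.INTER_NEAREST)[:, :480][::1][:1000][0:1000:1] if 0 else np.hstack([cv2.resize(f[170:270,250:340],None,fx=4.4,fy=4.4,interpolation=cv2.INTER_NEAREST),cv2.resize(f[270:410,235:335],None,fx=3.1428,fy=3.1428,interpolation=cv2.INTER_NEAREST)[:440]]))
```

```text
jig [0.51104098 0.17417627 0.05684356] 3.256896140539076 [[-0.1, 0.6], [0.3, 0.6], [-0.4, -4.4], [0.1, -5.0], [0.1, -4.4], [-0.4, -4.5], [-0.2, 0.8], [0.0, -0.0], [0.3, 1.3], [0.6, 0.0], [-1.0, 0.6], [0.4, -0.2], [-0.4, 0.9], [0.5, 0.3]]
bar [ 0.48857326 -0.19706669 -0.16612777] -9.518420224306087 [[0.1, 0.1], [-0.0, 0.1], [-0.1, -0.2]]
side jig [[292.7, 181.7], [290.9, 232.3], [329.3, 187.3], [333.9, 259.6], [265.1, 260.0], [271.7, 187.4]]
side bar [[290.5, 278.7], [246.7, 391.0], [271.0, 328.7]]
[0.53743695 0.22570487 0.042     ]
[0.54922911 0.10834084 0.042     ]
[0.493667   0.10241566 0.042     ]
[0.48115464 0.22223505 0.042     ]
```

View pics/sidefit.png

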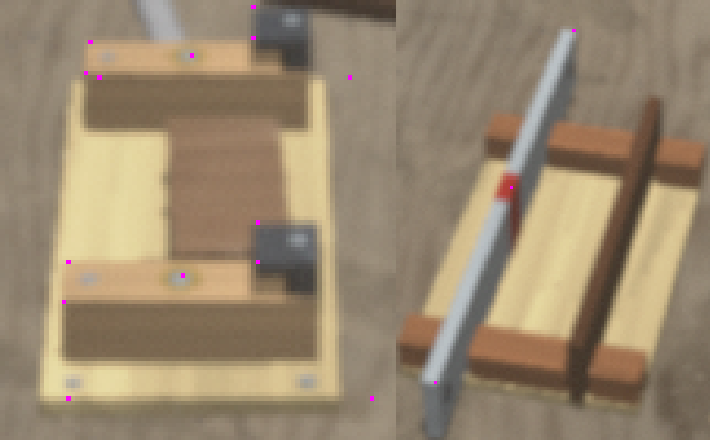

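The side view agrees with the fitted seats, plungers and bar to about 2 px. The board is about 10 mm off-centre in x, so I'll refit without the board corners' x. Next I check the planned poses: grasp above mid-width, lay at a 45° tilt, release so the lower finger lets the bar down, then push with open fingers.

```bash
cat >> h.py <<'E'
from scipy.spatial.transform import Rotation as Ro
from scipy.optimize import least_squares
def tool(yaw,th=0):
    """tool y = frame x (tilted up by th), tool z pointing down/forward; frame yaw in rad, th deg"""
    t=np.radians(th);a=[np.sin(t),0,-np.cos(t)];b=[np.cos(t),0,np.sin(t)];y=np.cross(b,a)
    return Ro.from_euler("z",yaw).as_matrix()@np.array([y,b,a]).T
def pose(g,R): return np.asarray(g)-.163*R[:,2], Ro.from_matrix(R).as_euler("xyz",degrees=True)
def fit(s,P,uv,x0,z=0):
    P=np.array(P)/1000.;uv=np.array(uv)
    def tr(x):
        c,n=np.cos(x[2]),np.sin(x[2]);return np.c_[x[0]+c*P[:,0]-n*P[:,1],x[1]+n*P[:,0]+c*P[:,1],P[:,2]+z]
    q=least_squares(lambda x:(proj(s,tr(x))-uv).ravel(),x0)
    return q.x,(proj(s,tr(q.x))-uv).round(1)
def W(f,p):
    """frame (x,y,yaw) with local point mm -> world m"""
    p=np.array(p)/1000.;c,n=np.cos(f[2]),np.sin(f[2])
    return np.array([f[0]+c*p[0]-n*p[1],f[1]+n*p[0]+c*p[1],p[2]])
E
python3 - <<'E'
import pickle
from h import *
from station import r
s=pickle.load(open("s0.pkl","rb"))["top"]
jp=[(138,268),(637,238),(104,403),(183,403),(604,370),(683,373),(90,184),(163,184),(594,152),(670,151)]
J=[(-17,100,50),(-17,-100,50),(-70,116,48),(-70,84,48),(-70,-84,48),(-70,-116,48),(16,116,68),(16,84,68),(16,-84,68),(16,-116,68)]
jig,e=fit(s,J,(np.array(jp)+.5)/5.9-.5+[200,235],[.5,.17,.05]);print(jig,e.tolist())
bar=np.array([.48857,-.19707,-.16613])
pickle.dump((jig,bar),open("p.pkl","wb"))
for q in [(262,150),(553,120),(567,258),(268,290)]:
    w=back(s,(np.array(q)+.5)/5.9-.5+[200,235],.042);c,n=np.cos(jig[2]),np.sin(jig[2]);v=w[:2]-jig[:2];print("offcut",(c*v[0]+n*v[1])*1e3,(-n*v[0]+c*v[1])*1e3)
for k in (0,np.pi):
  for nm,f,p,th in [("pick",bar,(-6,0,36),0),("lift",bar,(0,0,150),0),("over",jig,(-49,0,140),45),("lay",jig,(-49,0,72),45),("push",jig,(-90,0,66),0),("pushEnd",jig,(-20,0,66),0)]:
    R=tool(f[2],th)
    if k: R=R@np.diag([-1,-1,1.])
    t,o=pose(W(f,p),R);print(k,nm,t.round(3),o.round(1),r.inverse_kinematics(t,o))
E
```

```text
[0.51218784 0.17429977 0.05758567] [[-0.1, 0.1], [0.2, 0.1], [-0.2, 0.3], [0.0, -0.5], [0.3, 0.8], [0.6, -0.5], [-1.0, 0.2], [0.3, -0.7], [-0.5, 0.4], [0.4, -0.3]]
offcut 28.165815989905216 49.86670026425754
offcut 33.183685780696365 -67.98146875367651
offcut -22.627341607352776 -70.6990124308868
offcut -28.222896738599943 49.64189928989209
0 pick [ 0.483 -0.196  0.199] [180.    0.   80.5] [-25.85148016  -3.55921479 100.40039983   0.          83.15881496
 -16.3329323 ]
0 lift [ 0.489 -0.197  0.313] [180.    0.   80.5] [-25.66756858  -6.02967187  90.98299601   0.          95.04667586
 -16.14902073]
0 over [0.348 0.165 0.255] [135.    0.   93.3] None
0 lay [0.348 0.165 0.187] [135.    0.   93.3] None
0 push [0.422 0.169 0.229] [180.    0.   93.3] [ 1.75370494e+01 -1.56318908e+01  1.07977284e+02 -2.54444375e-14
  8.76546068e+01  1.42376336e+01]
0 pushEnd [0.492 0.173 0.229] [180.    0.   93.3] [ 1.56442774e+01 -4.70045798e+00  9.83446879e+01 -2.54444375e-14
  8.63557701e+01  1.23448616e+01]
3.141592653589793 pick [ 0.483 -0.196  0.199] [-180.     0.   -99.5] None
3.141592653589793 lift [ 0.489 -0.197  0.313] [-180.     0.   -99.5] None
3.141592653589793 over [0.348 0.165 0.255] [-135.     0.   -86.7] None
3.141592653589793 lay [0.348 0.165 0.187] [-135.     0.   -86.7] None
3.141592653589793 push [0.422 0.169 0.229] [180.    0.  -86.7] None
3.141592653589793 pushEnd [0.492 0.173 0.229] [180.    0.  -86.7] None
```

Run:
```python
import pickle
from h import *
from station import r
jig,bar=pickle.load(open("p.pkl","rb"))
for th in (20,25,30,35,40,-30,-45,-60):
  for gy in (0,67,-67):
    row=[]
    for z in (72,100,140):
      t,o=pose(W(jig,(-49,gy,z)),tool(jig[2],th));q=r.inverse_kinematics(t,o)
      row.append(None if q is None else q.round(0).tolist())
    print(th,gy,t.round(2),row)
```

```text
20 0 [0.41 0.17 0.29] [[20.0, -27.0, 118.0, -6.0, 70.0, 18.0], [20.0, -28.0, 116.0, -6.0, 73.0, 18.0], [20.0, -29.0, 112.0, -6.0, 77.0, 17.0]]
20 67 [0.4  0.24 0.29] [[29.0, -22.0, 114.0, -9.0, 70.0, 28.0], [29.0, -23.0, 112.0, -9.0, 73.0, 27.0], [29.0, -24.0, 109.0, -9.0, 77.0, 26.0]]
20 -67 [0.41 0.1  0.29] [[10.0, -31.0, 121.0, -2.0, 70.0, 7.0], [10.0, -32.0, 118.0, -2.0, 74.0, 7.0], [10.0, -33.0, 115.0, -2.0, 78.0, 7.0]]
25 0 [0.39 0.17 0.29] [[21.0, -32.0, 122.0, -8.0, 66.0, 20.0], [21.0, -33.0, 120.0, -8.0, 69.0, 19.0], [21.0, -33.0, 116.0, -8.0, 73.0, 19.0]]
25 67 [0.39 0.23 0.29] [[31.0, -26.0, 118.0, -12.0, 65.0, 30.0], [31.0, -27.0, 116.0, -12.0, 69.0, 30.0], [31.0, -27.0, 113.0, -12.0, 73.0, 29.0]]
25 -67 [0.4  0.1  0.29] [[11.0, -36.0, 125.0, -3.0, 66.0, 8.0], [11.0, -37.0, 123.0, -3.0, 69.0, 8.0], [11.0, -37.0, 119.0, -3.0, 74.0, 8.0]]
30 0 [0.38 0.17 0.28] [[23.0, -36.0, 127.0, -11.0, 62.0, 22.0], [23.0, -37.0, 124.0, -11.0, 65.0, 22.0], [23.0, -38.0, 121.0, -10.0, 69.0, 21.0]]
30 67 [0.38 0.23 0.28] [[33.0, -29.0, 122.0, -16.0, 61.0, 34.0], [33.0, -30.0, 120.0, -16.0, 
[... 1510 characters left out ...]
 12.0]]
-45 67 [0.57 0.25 0.26] [[17.0, 32.0, 66.0, 12.0, 126.0, 17.0], [17.0, 30.0, 65.0, 13.0, 128.0, 18.0], [17.0, 29.0, 62.0, 13.0, 132.0, 19.0]]
-45 -67 [0.58 0.11 0.26] [[7.0, 28.0, 71.0, 3.0, 126.0, 4.0], [7.0, 26.0, 70.0, 3.0, 129.0, 4.0], [7.0, 25.0, 68.0, 3.0, 132.0, 5.0]]
-60 0 [0.6  0.18 0.22] [[12.0, 41.0, 61.0, 11.0, 138.0, 12.0], [12.0, 39.0, 60.0, 11.0, 140.0, 13.0], [12.0, 37.0, 58.0, 12.0, 144.0, 14.0]]
-60 67 [0.6  0.25 0.22] [[16.0, 43.0, 57.0, 17.0, 138.0, 19.0], [16.0, 41.0, 56.0, 18.0, 140.0, 21.0], [16.0, 40.0, 55.0, 19.0, 143.0, 22.0]]
-60 -67 [0.61 0.11 0.22] [[7.0, 39.0, 63.0, 4.0, 138.0, 5.0], [7.0, 37.0, 62.0, 4.0, 140.0, 5.0], [7.0, 36.0, 61.0, 5.0, 144.0, 6.0]]
```

```bash
cat >> h.py <<'E'
def go(r,f,p,th=0,speed=None):
    t,o=pose(W(f,p),tool(f[2],th))
    r.servo_line(t,o,speed=speed) if speed else r.reach(t,o)
def st(r,m=""):
    s=r.sense();print(m,round(s["clock"],2),s["tcp_pos"].round(4),s["contact_force"].round(1),round(s["opening"],4),round(float(s["gripper_force"]),1))
E
python3 - <<'E'
import pickle
from h import *
from station import r
jig,bar=pickle.load(open("p.pkl","rb"))
go(r,bar,(-6,0,110));st(r,"above")
go(r,bar,(-6,0,36),0,.12);st(r,"down")
r.grab(3);st(r,"g3")
go(r,bar,(0,0,36),0,.05);st(r,"centre")
r.grab(3);st(r,"g3b")
E
```

```text
above 1.78 [ 0.4826 -0.1969  0.2735] [ 0.8  0.1 -0.8] 0.0879 0.0
down 2.55 [ 0.4829 -0.1963  0.1997] [-0.3  0.7 -0.1] 0.088 0.0
g3 3.74 [ 0.4835 -0.1962  0.1994] [ 7.3 -1.2 -3.1] 0.0138 3.0
centre 4.01 [ 0.489  -0.1972  0.1993] [ 0.8 -0.1 -0.3] 0.0077 3.0
g3b 4.22 [ 0.4887 -0.1971  0.1992] [ 2.2 -0.7  3.6] 0.008 3.0
```

Run:
```python
import pickle,cv2
from h import *
from station import r
jig,bar=pickle.load(open("p.pkl","rb"))
r.grab(45);st(r,"grip")
go(r,bar,(0,0,75),0,.08);go(r,bar,(0,0,150),0,.15);st(r,"lifted")
go(r,jig,(-47,0,150),0);go(r,jig,(-47,0,120),40);st(r,"over")
for n in("side","top"):
    s=r.snapshot(n);pickle.dump(s,open(f"over_{n}.pkl","wb"))
    f=s["frame"][:,:,::-1]; cv2.imwrite(f"pics/over_{n}.png",cv2.resize(f[130:280,200:400] if n=="side" else f[215:365,180:380],None,fx=2,fy=2))
a=np.hstack([cv2.imread("pics/over_side.png"),cv2.imread("pics/over_top.png")]);cv2.imwrite("pics/over.png",a)
```

```text
grip 4.44 [ 0.4886 -0.1971  0.1993] [ 1.8 -0.5  1.3] 0.0076 45.0
lifted 5.72 [ 0.4884 -0.197   0.3118] [-1.   1.2 -2.6] 0.0077 45.0
over 7.85 [0.361  0.1651 0.2458] [-0.1  0.5 -3.5] 0.0078 45.0
```

View pics/over.png

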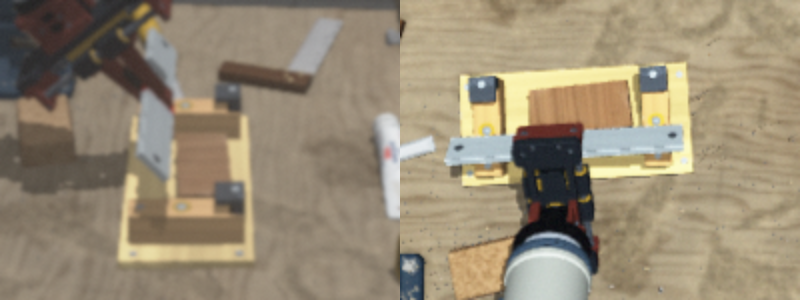

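The bar is held level at 40° tilt over the front of the seats, with its ends evenly past both supports (top panel, ends at about (450,152) and (683,135)). I lower it until it touches and release it.

Run:
```python
import pickle,cv2
from h import *
from station import r
jig,bar=pickle.load(open("p.pkl","rb"))
go(r,jig,(-47,0,80),40,.1);st(r)
f0=r.sense()["contact_force"][2]
for z in np.arange(78,69.5,-.8):
    go(r,jig,(-47,0,z),40,.03)
    f=r.sense()["contact_force"][2]
    if f-f0>2.5: break
st(r,f"touch {z}")
r.let_go();st(r,"open");r.wait(.2)
a=tool(jig[2],40)[:,2]
t=r.sense()["tcp_pos"];r.servo_line(t-.12*a,speed=.12);st(r,"back")
go(r,jig,(-130,0,130),0);st(r,"clear")
s=r.snapshot("top");pickle.dump(s,open("laid.pkl","wb"))
f=s["frame"][:,:,::-1]
cv2.imwrite("pics/laid.png",cv2.resize(f[235:315,200:335],None,fx=5.9,fy=5.9,interpolation=cv2.INTER_CUBIC)[:472,:796])
```

```text
8.5 [0.3609 0.1656 0.205 ] [-0.2 -0.4 -3.1] 0.0076 45.0
touch 70.80000000000003 11.0 [0.3609 0.1656 0.1966] [-2.  -1.1  2.4] 0.0076 45.0
open 12.28 [0.3607 0.1656 0.1958] [ 0.7 -1.   0.1] 0.088 0.0Traceback (most recent call last):
  File "<stdin>", line 14, in <module>
station.IKError: the arm cannot follow that straight line within its joint ranges
```

The bar is released, but backing straight out is out of reach. Instead I swing the tool upright while drawing the lower finger clear of the bar's near edge.

Run:
```python
import pickle,cv2
from h import *
from station import r
jig,bar=pickle.load(open("p.pkl","rb"))
def grasp(lt,th):   # grasp point (jig mm) from lower inner fingertip x,z
    t=np.radians(th);a=np.array([np.sin(t),-np.cos(t)]);b=np.array([np.cos(t),np.sin(t)])
    g=np.array(lt)+44*b-19*a;return (g[0],0,g[1])
path=[(-69,28.2,40),(-74,30,36),(-81,32,32),(-89,34,28),(-89,75,28)]
for x,z,th in path[1:]:
    t,o=pose(W(jig,grasp((x,z),th)),tool(jig[2],th));assert r.inverse_kinematics(t,o) is not None
for x,z,th in path[1:]:
    go(r,jig,grasp((x,z),th),th,.08);st(r)
go(r,jig,(-110,0,140),0);st(r,"clear")
s=r.snapshot("top");pickle.dump(s,open("laid.pkl","wb"))
f=s["frame"][:,:,::-1]
cv2.imwrite("pics/laid.png",cv2.resize(f[235:315,200:335],None,fx=5.9,fy=5.9,interpolation=cv2.INTER_CUBIC)[:472,:796])
```

```text
12.76 [0.3675 0.1659 0.2037] [-0.4 -0.2 -0.1] 0.088 0.0
 13.02 [0.3725 0.1662 0.2098] [ 0.7  0.9 -0.1] 0.0877 0.0
 13.27 [0.377  0.1664 0.2153] [0.9 0.8 0.1] 0.0879 0.0
 13.93 [0.3768 0.1665 0.2564] [-0.7 -0.2  0.2] 0.0878 0.0
clear 14.47 [0.4027 0.1678 0.3017] [0.6 0.3 0.3] 0.0878 0.0
```

View pics/laid.png

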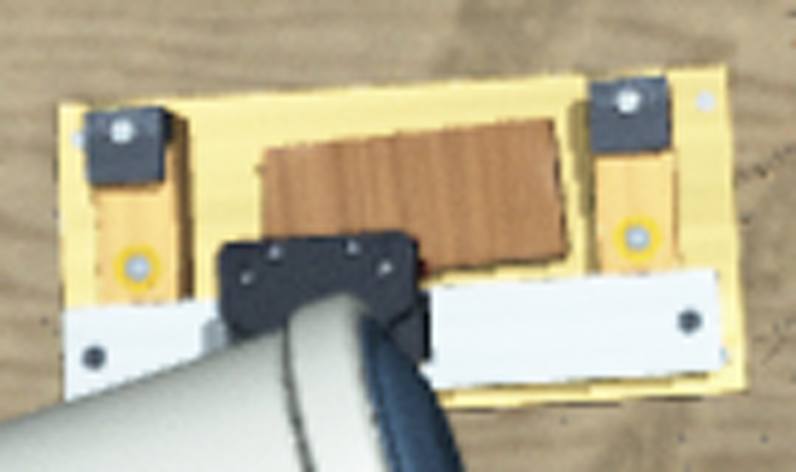

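The bar lies flat on both seats, with its far edge from (64,310) to (716,268) and holes at (93,357) and (689,321), square to the jig. The plungers are still ahead of it at (138,268) and (637,238). I'll compute its pose in the jig.

Run:
```python
import pickle
from h import *
jig,bar=pickle.load(open("p.pkl","rb"));s=pickle.load(open("laid.pkl","rb"))
f=s["frame"].astype(int)
F=lambda p:(np.array(p)+.5)/5.9-.5+[200,235]
x,e=fit(s,[(20,130,0),(20,-130,0),(-20,-130,0)],F([(64,310),(716,268),(722,370)]),[.47,.17,.05],.056);print(x,e.tolist())
h=[back(s,F(q),.056) for q in [(93,357),(689,321)]];m=(h[0]+h[1])/2
for c in (x[:2],m[:2]):
    v=c-jig[:2];k,n=np.cos(jig[2]),np.sin(jig[2]);print("jig mm",1e3*np.array([k*v[0]+n*v[1],-n*v[0]+k*v[1]]))
print(np.degrees(x[2]-jig[2]),np.degrees(np.arctan2(*(h[0]-h[1])[:2])) , np.linalg.norm(h[0]-h[1]))
```

```text
[0.46093383 0.17062029 0.06097465] [[-0.5, -0.0], [0.2, 0.0], [0.3, -0.0]]
jig mm [-51.38081698  -0.72352266]
jig mm [-51.06320689  -0.49695288]
0.19417458097120893 -3.3210779971860127 0.2356727756379748
```

Run:
```python
import pickle,cv2
from h import *
from station import r
jig,bar=pickle.load(open("p.pkl","rb"))
R=Ro.from_euler("xyz",[np.pi,0,jig[2]]).as_matrix()
def P(x,z,sp=None,y=0):
    t,o=pose(W(jig,(x,y,z)),R); r.servo_line(t,o,speed=sp) if sp else r.reach(t,o)
P(-98,130);P(-98,65.5,.1);st(r,"down")
F0=r.sense()["contact_force"];ex=R[:,0]
fx=lambda:-float((r.sense()["contact_force"]-F0)@ex)
P(-80,65.5,.06);print(fx());P(-50,65.5,.06);print(fx());P(-28,65.5,.05);print(fx())
for x in np.arange(-27,-14,.7):
    P(x,65.5,.02);f=fx();print(round(x,1),round(f,1),end="; ")
    if f>14: break
st(r,"end");E=r.sense()["tcp_pos"]-jig.tolist()[0]*np.array([1,0,0]);r.wait(.3);print(fx())
P(-35,65.5,.05);P(-100,110,.15);P(-110,140);st(r,"clear")
s=r.snapshot("top");pickle.dump(s,open("home.pkl","wb"));f=s["frame"][:,:,::-1]
cv2.imwrite("pics/home.png",cv2.resize(f[235:315,200:335],None,fx=5.9,fy=5.9,interpolation=cv2.INTER_CUBIC)[:472,:796])
```

```text
down 16.7 [0.4145 0.1687 0.229 ] [ 0.6  0.4 -0.2] 0.0872 0.0
0.967403756399099
0.39157145521311776
0.5539423570565922
-27.0 0.4; -26.3 0.9; -25.6 0.1; -24.9 1.2; -24.2 0.9; -23.5 1.3; -22.8 1.7; -22.1 1.3; -21.4 2.4; -20.7 5.9; -20.0 8.9; -19.3 11.2; -18.6 14.0; -17.9 16.9; end 21.89 [0.4926 0.1733 0.2285] [-16.2  -1.8   8.8] 0.0879 8.3
16.64551245209647
clear 23.62 [0.4031 0.1681 0.304 ] [ 0.6 -0.7  0. ] 0.0877 0.0
```

View pics/home.png

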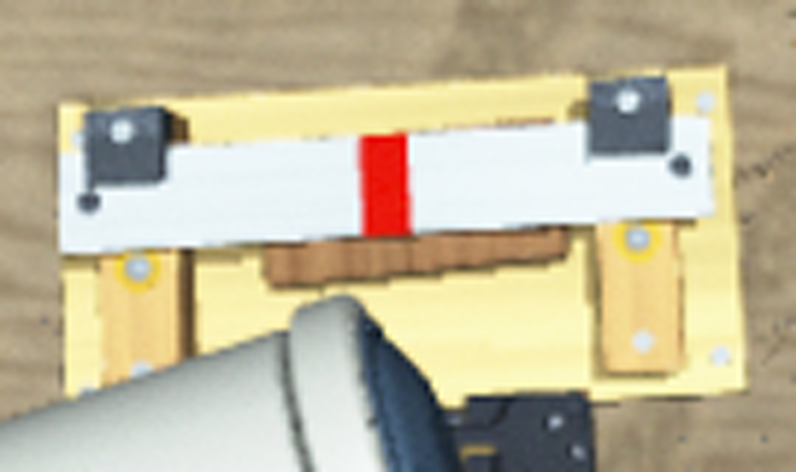

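Home view: the bar is under both lips with its red band at (385,185). Both balls are visible behind its near edge at (138,268) and (637,238), and the offcut's visible edge is unchanged. I'll check the numbers.

Run:
```python
import pickle,cv2
from h import *
from station import r
jig,bar=pickle.load(open("p.pkl","rb"));s=pickle.load(open("home.pkl","rb"))
F=lambda p:(np.array(p)+.5)/5.9-.5+[200,235]
for n,q in dict(holeL=(88,202),holeR=(681,165),red_near=(386,236),red_far=(384,135),nearL=(62,252),nearR=(712,216)).items():
    v=back(s,F(q),.056)[:2]-jig[:2];k,m=np.cos(jig[2]),np.sin(jig[2]);print(n,(1e3*np.array([k*v[0]+m*v[1],-m*v[0]+k*v[1]])).round(1))
a=pickle.load(open("s0.pkl","rb"))["side"]["frame"];b=r.snapshot("side")["frame"]
cv2.imwrite("pics/side1.png",np.hstack([cv2.resize(b[165:275,245:345][:,:,::-1],None,fx=4,fy=4,interpolation=cv2.INTER_CUBIC),cv2.resize(b[180:440,200:350][:,:,::-1],(254,440))]))
st(r)
```

```text
holeL [ 10.2 117.4]
holeR [  10.7 -118.7]
red_near [-10.4  -0.4]
red_far [29.8 -1.4]
nearL [ -9.  128.4]
nearR [ -10.2 -129.8]
 23.72 [0.4028 0.1679 0.302 ] [ 0.3  0.5 -0.2] 0.0879 0.0
```

View pics/side1.png

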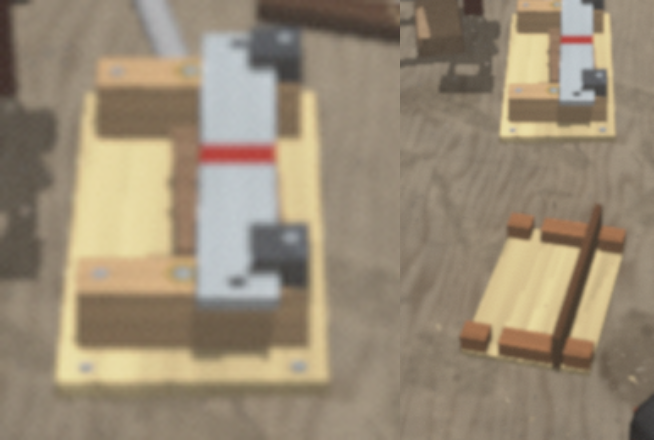

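The side view confirms it: the bar is flat under both lips and against the stops (x = +10, y ≈ -0.7 mm). The plunger balls are behind it and the strip is still in its slot.

```bash
python3 -c "
from station import r
print(r.hand_in())"
```

```text
the job is handed in; nothing more can be done
None
```

The job is handed in: the bar is home under both lips against the back stops (jig x ≈ +10, y ≈ -0.7 mm), plungers behind it, pressed with about 17 N, strip and offcut in place, at about 24 s on the robot's clock.

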